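Tip a flush steel coupon up out of its nest and lay it on the bar rest

TASK

The flat steel coupon lies flush in its walled nest, so it cannot be gripped there. Turn the strap of the hold-down fully aside, then press the coupon's end over the ramp down and draw it into the pocket until it stays tipped up by itself when you let go; then take it by its raised end and lay it flat across both bars of the bar rest, centred and square to the bars. Leave the other things on the table where they are.

Things in the scene. Friction and masses are not known exactly. Their poses are not given: they have to be found in the camera images.
- nest: Dark steel box, 184 x 74 mm outside, 52 mm high, with slippery white plastic inside (friction about 0.2). Origin on the table under the ridge; x along it, z up. Open slot 54 mm wide from x=-74 to +90 mm with 10 mm walls all round, tops at 52 mm. Slot floor level at 48 mm from the ridge (x=0) to x=+90; from the ridge towards -x a ramp falls at 32 degrees to the pocket at the wall x=-74
- pocket (a point): Point on the ramp's surface at nest x=-30 mm, y=0, 29 mm above the table: press the coupon above here. Drawn from here down the ramp (nest -x) the coupon slides easily under light pressure for 20 to 30 mm, then stops hard against the slot's end wall; the pressing fingers have room to nest x=-74 mm
- coupon: Loose flat steel plate 140 x 50 x 4 mm, about 0.2 kg; origin at the centre of its underside, x along its length. At first level and flush in the nest, x along the nest's x, centre 6 to 14 mm on the +x side of the ridge. Pressed at the ramp it tips about the ridge but may swing back if let go too early; once drawn down to the end wall it stays tipped at 32 degrees, its +x end about 30 mm above the walls
- hold_down (a joint): Angle (rad) of the turning hold-down, pivot at nest x=+76, y=+50 mm. 0: its strap points to nest -y, across the coupon's +x end, 2.5 mm above it; grows counter-clockwise from above, the strap swinging to nest +x; stop at 1.75; fully aside is 1.3 or more. Stays where left (0.1 N m friction). Strap 14 mm wide, 62 mm long from the pivot, 54.5 to 64.5 mm above the table
- strap_tip (a point): Point in the hold-down's strap 55 mm from the pivot, mid-width, 59.5 mm above the table; its -y points from the pivot along the strap. On the pivot stands a black knob with a bar grip 12 mm thick, 30 mm long (along the strap), from 72.5 to 88.5 mm above the table; push the strap or turn the knob
- bar_rest: Fixed dark steel rest: base plate 120 x 90 x 6 mm with two parallel upright cross bars, each 12 mm thick (x), 80 mm long (y), tops 40 mm above the table, their centre lines at x=+30 and x=-30 mm. Origin on the table at its centre; the coupon's length goes along its x (either way round)
- pipe_piece: Bystander: short upright piece of dark pipe, 42 mm across, 60 mm high, origin at the centre of its foot
- tee: Bystander: welded steel tee sample 50 x 90 x 51 mm, origin at the centre of its underside
- pliers: Bystander: pliers with red handles lying flat, 50 x 178 x 14 mm, origin at the centre of the underside
- nut: Bystander: steel hexagon nut 24 x 28 x 13 mm, origin at the centre of its underside
Mind the look-alikes: they are no part of the job. There is more than one size of the coupon; the job needs the larger.

How it is judged:
By the outcome, as a careful person would: the job done as asked, in the order asked, and still so for the second after the job is handed in, with the robot touching nothing.
It also fails if it takes over 67 s, if anything falls off the work surface, if the arm or the gripper's body presses on something with over 40 N, if the wrist force passes 120 N, or if a joint passes its speed limit or range.

ROBOT

A 6-joint arm with a two-finger parallel gripper is mounted at the origin on a cart in front of the work surface, level with it; the furniture and walls round the work are solid. World frame = base frame: x ahead of the robot, y to its left, z up, the work surface at z = 0. Lengths are in mm, angles in degrees, forces in N, time in s.
With the tool pointing down it reaches from about 350 to 975 mm from the base axis. Payload 7.1 kg.
Tool frame: the origin (TCP) lies midway between the tips of the shut fingers; the grasp point (between the pads) lies bot.grip_point_offset behind it (bot.grip_point_offset is the distance from the TCP to the grasp point, in mm); z points along the fingers, y is the line along which they close (so a half turn about z gives the same grasp; the last joint's range is limited). The gripper opens to 88 mm and grips with 3 to 60 N. Pads are 20 mm wide; open, the fingers measure 115 mm over their backs; the gripper's body (75 mm by 178 mm) begins 61 mm behind the grasp point.
Start: joints at [74.714, 24.242, 93.386, -0, 62.372, -1.089], TCP at [153.263, 605.9, 222.675] pointing down, gripper open.
Joint ranges: [-172.04, 172.04], [-51.8, 120.97], [4.93, 147.93], [-75.15, 255.16], [6.16, 154.13], [-145.62, 145.62]. Speed limits (degrees/s): [136.94, 136.94, 172.46, 180, 180, 180].

INTERFACE

Orientations are given as a 3x3 rotation matrix whose columns are the frame's x, y, z axes.
In Python, from rig import bot gives the robot as it stands.
- The arm moves only by the shell command python3 -m pendant 'ROWS'. ROWS is JSON, a list of rows, each an object of numbers: "fingers": the gripper's target within -1 to 1 (fully open at 1, half-way at 0, shut at -1); "tx", "ty", "tz": the shift along the tool's x, y, z in m; "yaw": the turn about the tool's z in degrees. In form: [{"fingers": .., "tx": .., "ty": .., "tz": .., "yaw": ..}, ...]. A call has 1 to 5 rows; each row shifts and turns the commanded pose from where the row before left it, along the tool's axes as they then stand; what a row does not reach is not made up. A row lasts 1/12 s, in which the tool goes at most 41.7 mm and 7.16 degrees, less where a joint would pass 70% of its speed; a pose out of reach is approached as far as the arm can. A call is refused whole if a number of a shift passes 0.0417 or a number of a turn 7.16, either way. A call with a gripper value outside its range is refused whole. The fingers move at their own pace and stop on an object; the grip force is fixed at half the most. Time passes only in rows, so rows that do not move let the fingers close. It gives the time, the measured TCP pose, the force, the opening and the grip force at its end, in the units of the state.
- bot.state(): the state, without advancing time (a new reading comes with each control period).
- bot.get_image(name): name is "scene" or "top" or "wrist"; returns a dict with "image" (384x512x3 uint8, red, green, blue), "fx", "fy", "cx", "cy" (pixels), "world_from_camera" (4x4, takes a point from camera to world coordinates); the wrist camera has in their place "mount" (4x4, takes a point from camera to tool coordinates, whose origin is the TCP and whose axes are the flange's). Camera axes: x right, y down, z forward; pixel columns grow to the right and rows downward; lengths in mm; the calibration is good to about 2 mm. A picture is of the moment at which its call begins: read the wrist's pose just before it. There is no depth.
- bot.finish_job(): hands the job in; it is judged then, once.
The state is a dict: "t": time; "joint_pos": joint angles; "joint_velocities": joint speeds; "joint_torque": joint torques, N m; "eef_pos": TCP position; "orientation": TCP orientation; "force": force on the tool from outside, world axes, zero at the start; "torque": the same for the moment, N m; "gripper_width": opening from 0.0 (shut) to 1.0 (fully open); "finger_force": force on a finger pad.
Only numpy, scipy, OpenCV 4.12 (cv2) and the standard library are available. Lean on these libraries where they do the work, as an engineer would, in place of code of your own. Each camera call takes 0.05 s, during which the arm holds its last target. There are 200 camera calls.

## Working session

There is one attempt and no reset: what is moved stays moved. The work goes in short steps, Python scripts to look and compute and a shell command to move; the robot and the scene stay as the last step left them, time stands still between calls to the robot, and variables do not carry over. Pictures are saved under pics/ and viewed, at most 10 in all, crops included, and the job is handed in when it is done.

```bash
ls; mkdir -p pics; python3 - <<'E'
from rig import bot
import cv2,numpy as np
s=bot.state();print(s['t'],s['eef_pos'],np.round(s['orientation'],3),bot.grip_point_offset,s['gripper_width'])
for n in('scene','top','wrist'):
    d=bot.get_image(n);cv2.imwrite(f'pics/{n}0.png',d['image'][:,:,::-1])
    print(n,d['fx'],d['cx'],d['cy'],np.round(d.get('world_from_camera',d.get('mount')),3).tolist())
E
```

```text
pics
0.0 [153.10619465 605.37857897 221.89666235] [[-0.969  0.245 -0.   ]
 [ 0.245  0.969 -0.001]
 [ 0.    -0.002 -1.   ]] 18.700000000000003 0.9976779841971014
scene 378.99362295404563 252.51081130706882 193.51976156312404 [[0.563, -0.494, 0.662, -271.889], [-0.826, -0.337, 0.451, -552.633], [0.001, -0.801, -0.598, 782.232], [0.0, 0.0, 0.0, 1.0]]
top 349.7999067855918 254.13159758109967 194.13881400013528 [[-0.022, -0.997, 0.074, 466.567], [-1.0, 0.021, -0.014, 17.769], [0.013, -0.074, -0.997, 1108.158], [0.0, 0.0, 0.0, 1.0]]
wrist 295.9771135594657 253.1903617698363 186.94546408310003 [[0.001, -0.961, -0.276, 75.446], [1.0, 0.001, 0.001, -0.008], [-0.0, -0.276, 0.961, -161.015], [0.0, 0.0, 0.0, 1.0]]
```

View pics/top0.png

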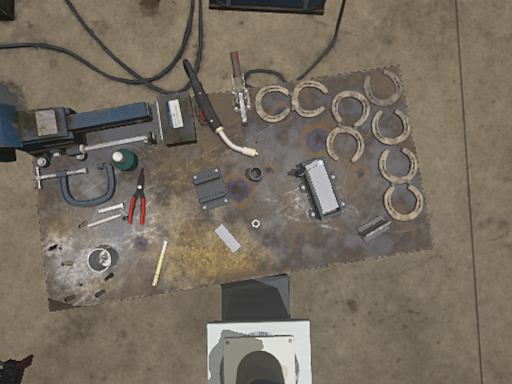

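View pics/scene0.png

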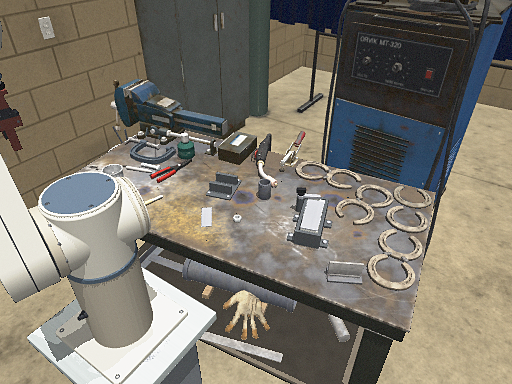

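The top view shows the nest at about (322,188), the bar rest at (211,187), and the small look-alike plate at (227,237). I'll zoom in on the work area.

```bash
cat > h.py <<'E'
from rig import bot
import cv2,numpy as np
def cam(n,save=None):
    s=bot.state();d=bot.get_image(n)
    if n=='wrist':
        T=np.eye(4);T[:3,:3]=s['orientation'];T[:3,3]=s['eef_pos'];d['T']=T@d['mount']
    else:d['T']=np.array(d['world_from_camera'])
    if save:
        cv2.imwrite('pics/'+save+'.png',d['image'][:,:,::-1])
        np.savez('pics/'+save+'.npz',T=d['T'],k=[d['fx'],d['fy'],d['cx'],d['cy']])
    return d
def load(n):
    z=np.load(f'pics/{n}.npz');d=dict(zip(('fx','fy','cx','cy'),z['k']));d['T']=z['T'];d['image']=cv2.imread(f'pics/{n}.png')[:,:,::-1];return d
def ray(d,uv):
    v=np.array([(uv[0]-d['cx'])/d['fx'],(uv[1]-d['cy'])/d['fy'],1.]);return d['T'][:3,3],d['T'][:3,:3]@v
def onz(d,uv,z):
    o,v=ray(d,uv);return o+v*(z-o[2])/v[2]
def proj(d,p):
    q=d['T'][:3,:3].T@(np.array(p,float)-d['T'][:3,3]);return np.array([d['fx']*q[0]/q[2]+d['cx'],d['fy']*q[1]/q[2]+d['cy']])
def tri(l):
    A=np.zeros((3,3));b=np.zeros(3)
    for d,uv in l:
        o,v=ray(d,uv);v=v/np.linalg.norm(v);P=np.eye(3)-np.outer(v,v);A+=P;b+=P@o
    p=np.linalg.solve(A,b);return p,[np.round(proj(d,p)-uv,1) for d,uv in l]
E
python3 - <<'E'
from h import *
a=cam('top','top1');b=cam('scene','scene1')
c=a['image'][150:250,180:350,::-1];e=b['image'][165:260,190:345,::-1]
im=np.vstack([cv2.resize(c,(680,400),interpolation=2)[:300],cv2.resize(e,(680,417),interpolation=2)[:300]])
cv2.imwrite('pics/z1.png',im)
for uv,z in(((322,188),52),((211,187),40),((294,172),80),((227,237),0)):print(uv,onz(a,uv,z).round())
s=bot.state();print(s['eef_pos'])
E
```

```text
(322, 188) [ 559. -204.   52.]
(211, 187) [570. 134.  40.]
(294, 172) [ 606. -117.   80.]
(227, 237) [415.  90.   0.]
[153.22687948 605.66059    222.32641727]
```

View pics/z1.png

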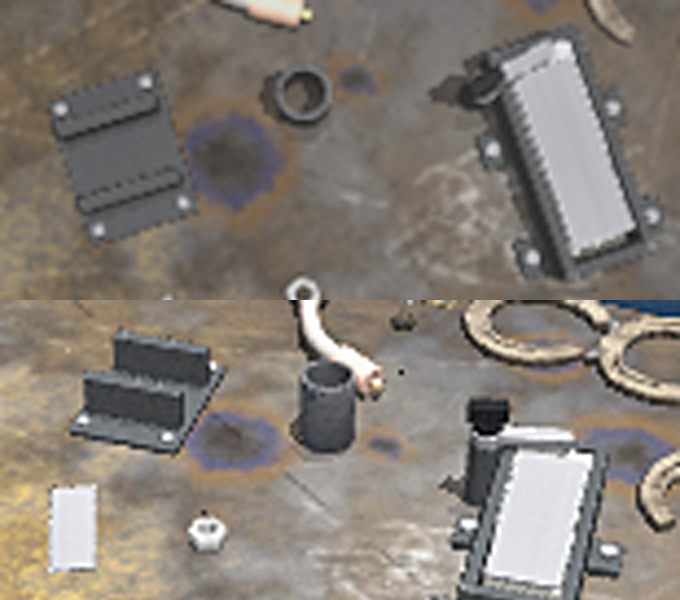

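The zoom shows that nest +x points away from the robot, turned about 17° to the left. The strap covers the far end and the knob is on the left. I'll yaw the tool to match and move over the rest.

```bash
python3 -m pendant '[{"fingers":1,"yaw":-6},{"fingers":1,"yaw":-6},{"fingers":1,"yaw":-6},{"fingers":1,"yaw":-6},{"fingers":1,"yaw":-6}]'
for i in 1; do
python3 -m pendant '[{"fingers":1,"tx":-0.0166,"ty":-0.0374},{"fingers":1,"tx":-0.0166,"ty":-0.0374},{"fingers":1,"tx":-0.0166,"ty":-0.0374},{"fingers":1,"tx":-0.0166,"ty":-0.0374},{"fingers":1,"tx":-0.0166,"ty":-0.0374}]'
done
python3 -c "
from rig import bot
s=bot.state();print(s['eef_pos'],s['orientation'])"
```

```text
[153.22687948 605.66059    222.32641727] [[-9.69447496e-01  2.45298848e-01 -1.64322786e-04]
 [ 2.45298902e-01  9.69447244e-01 -6.99759851e-04]
 [-1.23480129e-05 -7.18688634e-04 -9.99999742e-01]]invalid input
invalid input
```

```bash
python3 -m pendant '[{"fingers":1,"tx":0,"ty":0,"tz":0,"yaw":-6},{"fingers":1,"tx":0,"ty":0,"tz":0,"yaw":-6},{"fingers":1,"tx":0,"ty":0,"tz":0,"yaw":-6},{"fingers":1,"tx":0,"ty":0,"tz":0,"yaw":-6},{"fingers":1,"tx":0,"ty":0,"tz":0,"yaw":-6}]'
python3 -m pendant '[{"fingers":1,"tx":-0.0166,"ty":-0.0374,"tz":0,"yaw":0},{"fingers":1,"tx":-0.0166,"ty":-0.0374,"tz":0,"yaw":0},{"fingers":1,"tx":-0.0166,"ty":-0.0374,"tz":0,"yaw":0},{"fingers":1,"tx":-0.0166,"ty":-0.0374,"tz":0,"yaw":0},{"fingers":1,"tx":-0.0166,"ty":-0.0374,"tz":0,"yaw":0}]'
python3 -c "
from rig import bot
s=bot.state();print(s['eef_pos'],s['orientation'])"
```

```text
t: 0.67
eef_pos: [153.2, 605.8, 222.5]
orientation: [[-0.961, -0.277, -0.0], [-0.277, 0.961, -0.0], [0.0, -0.0, -1.0]]
force: [0.3, 0.2, -1.0]
gripper_width: 1.0
finger_force: 0.0
t: 1.08
eef_pos: [284.8, 447.0, 222.7]
orientation: [[-0.962, -0.273, 0.0], [-0.273, 0.962, -0.0], [-0.0, -0.0, -1.0]]
force: [1.6, 0.6, -0.5]
gripper_width: 0.999
finger_force: 0.0
[284.77456927 446.9908668  222.65156976] [[-9.62025026e-01 -2.72961248e-01  8.32901916e-05]
 [-2.72961253e-01  9.62025027e-01 -4.86889587e-05]
 [-6.68370499e-05 -6.95749918e-05 -9.99999995e-01]]
```

```bash
python3 -m pendant '[{"fingers":1,"tx":-0.0166,"ty":-0.0374,"tz":0,"yaw":0},{"fingers":1,"tx":-0.0166,"ty":-0.0374,"tz":0,"yaw":0},{"fingers":1,"tx":-0.0166,"ty":-0.0374,"tz":0,"yaw":0},{"fingers":1,"tx":-0.0166,"ty":-0.0374,"tz":0,"yaw":0},{"fingers":1,"tx":-0.0166,"ty":-0.0374,"tz":0,"yaw":0}]' >/dev/null
python3 -m pendant '[{"fingers":1,"tx":-0.0166,"ty":-0.0374,"tz":0,"yaw":0},{"fingers":1,"tx":-0.0166,"ty":-0.0374,"tz":0,"yaw":0},{"fingers":1,"tx":-0.0166,"ty":-0.0374,"tz":0,"yaw":0},{"fingers":1,"tx":-0.0166,"ty":-0.0374,"tz":0,"yaw":0},{"fingers":1,"tx":0,"ty":0,"tz":0,"yaw":0}]'
python3 -c "
from h import *
cam('wrist','wA')"
python3 -m pendant '[{"fingers":1,"tx":0.0078,"ty":-0.0315,"tz":0,"yaw":0},{"fingers":1,"tx":0.0078,"ty":-0.0315,"tz":0,"yaw":0},{"fingers":1,"tx":0.0078,"ty":-0.0315,"tz":0,"yaw":0},{"fingers":1,"tx":0.0078,"ty":-0.0315,"tz":0,"yaw":0},{"fingers":1,"tx":0,"ty":0,"tz":0,"yaw":0}]' >/dev/null
python3 -c "
from h import *
cam('wrist','wB')"
python3 -m pendant '[{"fingers":1,"tx":0.0078,"ty":-0.0315,"tz":0,"yaw":0},{"fingers":1,"tx":0.0078,"ty":-0.0315,"tz":0,"yaw":0},{"fingers":1,"tx":0.0078,"ty":-0.0315,"tz":0,"yaw":0},{"fingers":1,"tx":0.0078,"ty":-0.0315,"tz":0,"yaw":0},{"fingers":1,"tx":0.0078,"ty":-0.0315,"tz":0,"yaw":0}]' >/dev/null
python3 -m pendant '[{"fingers":1,"tx":0.0078,"ty":-0.0315,"tz":0,"yaw":0},{"fingers":-1,"tx":0,"ty":0,"tz":0,"yaw":0}]'
python3 -c "
from h import *
cam('wrist','wC')
l=[load(n)['image'][:,:,::-1] for n in('wA','wB','wC')]
cv2.imwrite('pics/z2.png',np.vstack([np.hstack([cv2.resize(l[0],(400,300)),cv2.resize(l[1],(400,300))]),np.hstack([cv2.resize(l[2],(400,300))]*2)]))
"
```

```text
t: 1.92
eef_pos: [523.5, 160.7, 223.0]
orientation: [[-0.963, -0.268, 0.003], [-0.268, 0.963, -0.001], [-0.002, -0.002, -1.0]]
force: [0.1, -0.1, -0.0]
gripper_width: 1.0
finger_force: 0.0
t: 3.02
eef_pos: [531.0, -161.4, 222.8]
orientation: [[-0.963, -0.271, 0.001], [-0.271, 0.963, -0.001], [-0.001, -0.001, -1.0]]
force: [-0.2, 0.0, 0.3]
gripper_width: 0.957
finger_force: 0.0
```

View pics/z2.png

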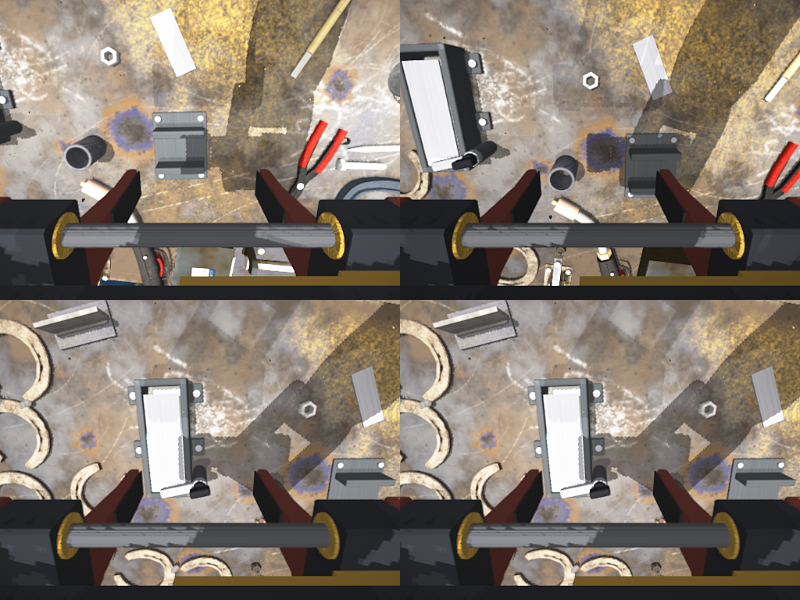

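wA shows the rest around (230,187) in full-size pixels. wC shows the nest around (210,172), with the knob at about (255,243). I'll enlarge both.

```bash
python3 -c "
from h import *
c=load('wC')['image'][90:258,160:280,::-1];a=load('wA')['image'][130:240,185:275,::-1]
o=np.zeros((588,790,3),np.uint8);o[:,:420]=cv2.resize(c,(420,588),interpolation=2);o[:440,430:]=cv2.resize(a,(360,440),interpolation=2)
cv2.imwrite('pics/z3.png',o)"
```

```text
(no output)
```

View pics/z3.png

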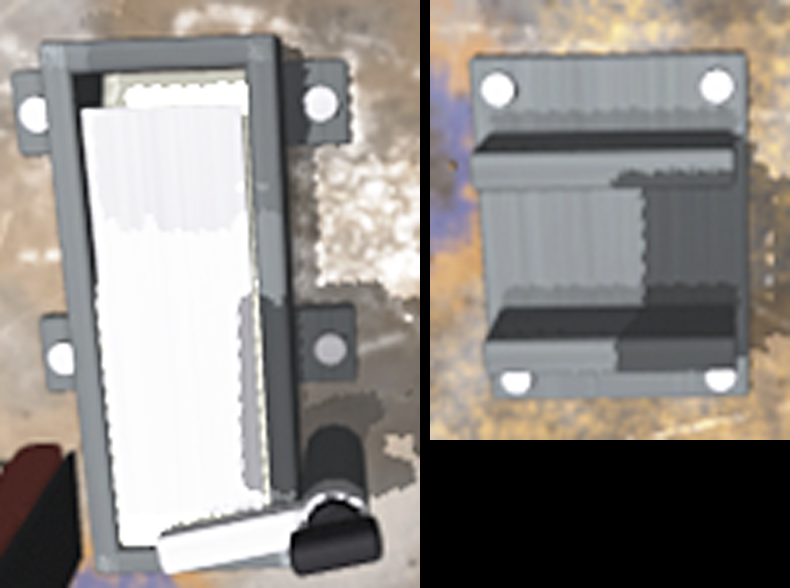

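The enlarged crop shows the rim's outer near-left corner at (42,40), the far-left corner at (100,568), the coupon corners, the knob, and the rest's corners. I'll convert these to world points and check heights by triangulating with the top and scene views.

```bash
python3 - <<'E'
from h import *
C=load('wC');A=load('wA');B=load('wB');t=load('top1');s=load('scene1')
N=lambda x,y:(160+(x+.5)/3.5-.5,90+(y+.5)/3.5-.5)
R=lambda x,y:(185+(x-430+.5)/4-.5,130+(y+.5)/4-.5)
for n,p,z in(('oNL',(42,40),52),('oNR',(280,38),52),('oFL',(100,570),52),('iNL',(70,73),52),('iNR',(248,68),52),('iFL',(118,548),52),
 ('cNL',(82,110),52),('cNR',(241,105),52),('cFL',(120,546),52),('cFR',(268,500),52),('knobL',(293,550),88.5),('knobR',(381,545),88.5),('tipN',(162,535),64.5),('tipF',(165,573),64.5)):
    print(n,onz(C,N(*p),z).round(1))
for n,p,z in(('n0',(474,150),40),('n1',(734,150),40),('n2',(734,172),40),('f0',(486,342),40),('f1',(735,337),40),('f2',(735,372),40),('f3',(486,372),40),('n3',(476,187),40),('b00',(470,58),6),('b01',(745,54),6),('b10',(495,395),6),('b11',(747,393),6),('s1',(498,89),6),('s2',(717,86),6),('s3',(516,381),6),('s4',(720,379),6)):
    print(n,onz(A,R(*p),z).round(1))
E
```

```text
oNL [ 481.7 -266.8   52. ]
oNR [ 461.2 -196.4   52. ]
oFL [ 654.3 -210.9   52. ]
iNL [ 489.  -256.5   52. ]
iNR [ 472.5 -203.7   52. ]
iFL [ 644.1 -206.7   52. ]
cNL [ 499.  -250.5   52. ]
cNR [ 484. -203.   52.]
cFL [ 643.2 -206.1   52. ]
cFR [ 611.8 -160.3   52. ]
knobL [ 609.3 -150.7   88.5]
knobR [ 600.1 -124.5   88.5]
tipN [ 628.3 -192.4   64.5]
tipF [ 642.  -188.1   64.5]
n0 [541.5  94.5  40. ]
n1 [520.8 168.8  40. ]
n2 [527.2 170.7  40. ]
f0 [600.2 111.3  40. ]
f1 [577.7 185.5  40. ]
f2 [589.  188.7  40. ]
f3 [610.  113.6  40. ]
n3 [552.4  97.6  40. ]
b00 [521.6  82.3   6. ]
b01 [496.7 166.4   6. ]
b10 [633.4 115.8   6. ]
b11 [609.1 199.7   6. ]
s1 [528.9  93.1   6. ]
s2 [509.  160.6   6. ]
s3 [626.3 121.6   6. ]
s4 [606.6 189.2   6. ]
```

```bash
python3 -m pendant '[{"fingers":-1,"tx":0,"ty":0,"tz":0,"yaw":-1.8},{"fingers":-1,"tx":-0.03,"ty":-0.029,"tz":0,"yaw":0},{"fingers":-1,"tx":-0.03,"ty":-0.029,"tz":0,"yaw":0},{"fingers":-1,"tx":0,"ty":0,"tz":0,"yaw":0},{"fingers":-1,"tx":0,"ty":0,"tz":0,"yaw":0}]'
python3 -c "
from h import *
d=cam('wrist','wD');cv2.imwrite('pics/z4.png',cv2.resize(d['image'][:260,100:420,::-1],(800,600)[:2],interpolation=2) if 0 else cv2.resize(d['image'][60:260,130:390,::-1],(780,600),interpolation=2))"
```

```text
t: 3.48
eef_pos: [606.4, -194.0, 221.9]
orientation: [[-0.953, -0.304, -0.0], [-0.304, 0.953, 0.001], [0.0, 0.001, -1.0]]
force: [-0.3, 0.1, 0.2]
gripper_width: 0.548
finger_force: 0.0
```

View pics/z4.png

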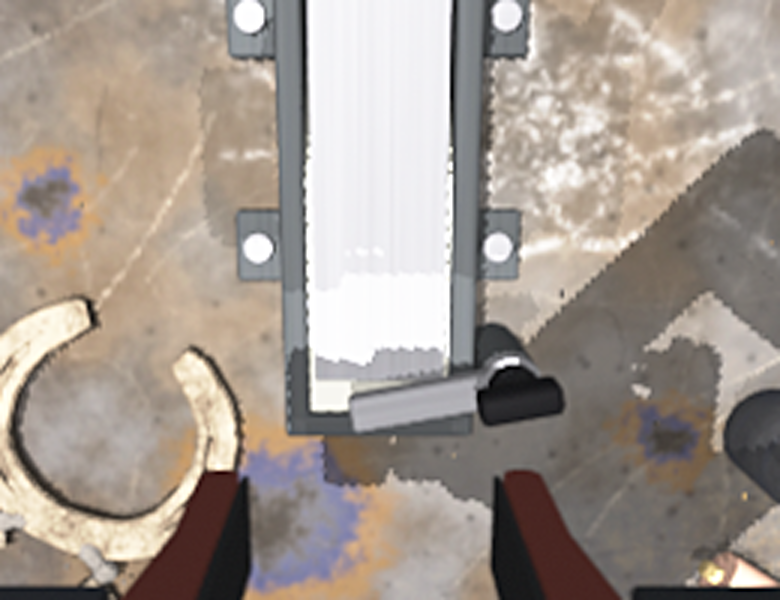

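The view from above shows the nest's far outer corners at (288,435) and (472,432), the coupon's far end at about row 378, and the strap turned slightly from 0. Next I'll triangulate.

```bash
python3 - <<'E'
from h import *
C=load('wC');D=load('wD');A=load('wA');B=load('wB')
N=lambda x,y:(160+(x+.5)/3.5-.5,90+(y+.5)/3.5-.5)
M=lambda x,y:(130+(x+.5)/3-.5,60+(y+.5)/3-.5)
for n,c,d in(('oFL',(100,570),(288,435)),('iFL',(118,548),(309,411)),('scrL',(61,358),(258,248)),('scrR',(331,349),(498,247)),('tip',(163,554),(354,411)),('knobR',(381,545),(563,400))):
    print(n,tri([(C,N(*c)),(D,M(*d))]))
for n,p,z in(('oFL',(288,435),52),('oFR',(472,432),52),('iFL',(309,411),52),('cFL',(310,378),52),('cFR',(450,376),52),('tipN',(352,392),64.5),('tipF',(358,431),64.5),('kL',(480,420),88.5),('kR',(564,409),88.5)):print(n,onz(D,M(*p),z).round(1))
E
```

```text
oFL (array([ 658.79479774, -211.83505881,   44.27369187]), [array([-0.1, -0.1]), array([0.1, 0.1])])
iFL (array([ 643.82211768, -206.884013  ,   52.31182182]), [array([-0.2, -0.1]), array([0.2, 0.2])])
scrL (array([ 594.58179252, -246.70019384,   14.43035184]), [array([0.2, 0.2]), array([-0.2, -0.2])])
scrR (array([ 564.45230665, -151.05306276,   11.15204128]), [array([-0.2, -0.2]), array([0.2, 0.2])])
tip (array([ 634.58800579, -190.91613341,   65.03497085]), [array([-0.3, -0.3]), array([0.3, 0.3])])
knobR (array([ 602.13193078, -123.84014398,   84.09136967]), [array([-0.1, -0.1]), array([0.1, 0.1])])
oFL [ 655.9 -212.2   52. ]
oFR [ 632.6 -143.4   52. ]
iFL [ 643.8 -207.1   52. ]
cFL [ 630.8 -210.6   52. ]
cFR [ 613.5 -159.2   52. ]
tipN [ 627.6 -194.3   64.5]
tipF [ 641.6 -187.5   64.5]
kL [ 616.7 -150.4   88.5]
kR [ 604.  -123.9   88.5]
```

```bash
python3 -m pendant '[{"fingers":-1,"tx":0.006,"ty":-0.004,"tz":0,"yaw":0},{"fingers":-1,"tx":0,"ty":0,"tz":0,"yaw":0},{"fingers":-1,"tx":0,"ty":0,"tz":0.03,"yaw":0},{"fingers":-1,"tx":0,"ty":0,"tz":0.03,"yaw":0},{"fingers":-1,"tx":0,"ty":0,"tz":0.03,"yaw":0}]'
python3 -m pendant '[{"fingers":-1,"tx":0,"ty":0,"tz":0.03,"yaw":0},{"fingers":-1,"tx":0,"ty":0,"tz":0.025,"yaw":0},{"fingers":-1,"tx":0,"ty":0,"tz":0.012,"yaw":0},{"fingers":-1,"tx":0,"ty":0,"tz":0.007,"yaw":0},{"fingers":-1,"tx":0,"ty":0,"tz":0,"yaw":0}]'
```

```text
t: 3.95
eef_pos: [600.0, -201.3, 132.9]
orientation: [[-0.953, -0.302, 0.002], [-0.302, 0.953, -0.001], [-0.002, -0.001, -1.0]]
force: [-0.5, 0.5, 0.3]
gripper_width: 0.116
finger_force: 0.0
t: 4.37
eef_pos: [599.5, -201.3, 58.0]
orientation: [[-0.953, -0.302, -0.002], [-0.302, 0.953, 0.001], [0.001, 0.001, -1.0]]
force: [-0.2, 0.8, 0.5]
gripper_width: 0.005
finger_force: 0.0
```

```bash
python3 -m pendant '[{"fingers":-1,"tx":-0.010,"ty":0.0005,"tz":0,"yaw":0},{"fingers":-1,"tx":-0.010,"ty":0.0005,"tz":0,"yaw":0},{"fingers":-1,"tx":-0.010,"ty":0.0005,"tz":0,"yaw":0},{"fingers":-1,"tx":-0.010,"ty":0.001,"tz":0,"yaw":0},{"fingers":-1,"tx":-0.008,"ty":0.005,"tz":0,"yaw":0}]'
python3 -m pendant '[{"fingers":-1,"tx":-0.008,"ty":0.006,"tz":0,"yaw":0},{"fingers":-1,"tx":-0.005,"ty":0.004,"tz":0,"yaw":0},{"fingers":-1,"tx":-0.005,"ty":0.004,"tz":0,"yaw":0},{"fingers":-1,"tx":-0.003,"ty":0.0045,"tz":0,"yaw":0},{"fingers":-1,"tx":-0.003,"ty":0.0045,"tz":0,"yaw":0}]'
python3 -m pendant '[{"fingers":-1,"tx":-0.002,"ty":0.005,"tz":0,"yaw":0},{"fingers":-1,"tx":-0.002,"ty":0.005,"tz":0,"yaw":0},{"fingers":-1,"tx":0,"ty":0,"tz":0,"yaw":0}]'
python3 -c "
from h import *
d=cam('scene','s2');t=cam('top','t2');cv2.imwrite('pics/z5.png',np.hstack([cv2.resize(d['image'][150:250,270:370,::-1],(400,400),interpolation=2),cv2.resize(t['image'][140:230,280:370,::-1],(400,400),interpolation=2)]))"
```

```text
t: 4.78
eef_pos: [645.8, -180.1, 59.6]
orientation: [[-0.953, -0.303, 0.002], [-0.303, 0.953, -0.001], [-0.002, -0.002, -1.0]]
force: [-1.7, -1.8, 1.9]
gripper_width: 0.007
finger_force: 1.3
t: 5.2
eef_pos: [659.8, -150.3, 58.6]
orientation: [[-0.953, -0.303, -0.0], [-0.303, 0.953, -0.0], [0.0, -0.0, -1.0]]
force: [-1.1, -2.6, -0.1]
gripper_width: 0.008
finger_force: 0.9
t: 5.45
eef_pos: [660.6, -139.0, 58.7]
orientation: [[-0.953, -0.303, 0.0], [-0.303, 0.953, 0.0], [-0.0, 0.0, -1.0]]
force: [1.0, 0.7, 0.1]
gripper_width: 0.007
finger_force: 0.0
```

View pics/z5.png

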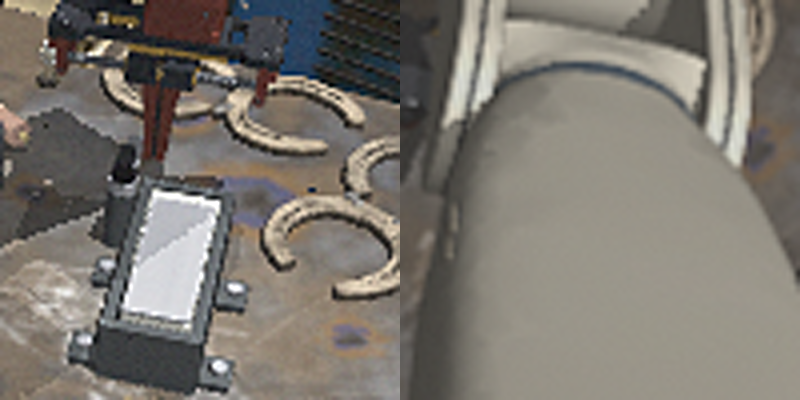

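```bash
python3 -m pendant '[{"fingers":-1,"tx":0,"ty":-0.012,"tz":0,"yaw":0},{"fingers":-1,"tx":0,"ty":0,"tz":-0.03,"yaw":0},{"fingers":-1,"tx":0,"ty":0,"tz":-0.04,"yaw":0},{"fingers":-1,"tx":0.03,"ty":-0.01,"tz":-0.04,"yaw":0},{"fingers":-1,"tx":0.03,"ty":-0.01,"tz":0,"yaw":0}]'
python3 -m pendant '[{"fingers":-1,"tx":0,"ty":0,"tz":0,"yaw":0}]'
python3 - <<'E'
from h import *
d=cam('wrist','wE');O=np.array([550.3,-207.1]);a=np.radians(17.4)
R=np.array([[np.cos(a),-np.sin(a)],[np.sin(a),np.cos(a)]])
g=cv2.cvtColor(np.ascontiguousarray(d['image']),cv2.COLOR_RGB2GRAY)
P=R@np.array([76,50])+O
for th in np.arange(-.2,1.9,.1):
    v=[]
    for r in(30,38,46,54):
        x=P+R@np.array([r*np.sin(th),-r*np.cos(th)]);u=proj(d,[*x,64.5]).round().astype(int);v.append(int(g[u[1],u[0]]) if 0<=u[0]<512 and 0<=u[1]<384 else -1)
    print(round(th,1),v,u)
E
```

```text
t: 5.97
eef_pos: [623.0, -187.1, 168.7]
orientation: [[-0.953, -0.304, 0.013], [-0.304, 0.953, -0.004], [-0.011, -0.007, -1.0]]
force: [1.2, 0.3, 1.4]
gripper_width: 0.004
finger_force: 0.0
t: 6.05
eef_pos: [615.8, -188.8, 163.9]
orientation: [[-0.954, -0.3, 0.002], [-0.3, 0.954, -0.002], [-0.001, -0.002, -1.0]]
force: [-0.4, 0.2, -0.8]
gripper_width: 0.007
finger_force: 0.0
-0.2 [177, 176, 233, 255] [253 185]
-0.1 [236, 189, 167, 176] [252 190]
0.0 [243, 243, 243, 243] [251 196]
0.1 [243, 243, 243, 242] [252 201]
0.2 [245, 254, 76, 93] [253 207]
0.3 [79, 83, 86, 81] [254 212]
0.4 [88, 87, 85, 169] [256 217]
0.5 [87, 84, 43, 46] [258 222]
0.6 [82, 114, 42, 46] [261 226]
0.7 [108, 103, 116, 47] [265 230]
0.8 [112, 113, 107, 46] [268 234]
0.9 [115, 111, 111, 166] [273 238]
1.0 [110, 109, 111, 167] [277 241]
1.1 [113, 109, 111, 173] [282 243]
1.2 [115, 108, 109, 181] [287 245]
1.3 [141, 104, 111, 167] [292 247]
1.4 [169, 170, 137, 114] [297 248]
1.5 [163, 163, 162, 160] [303 249]
1.6 [170, 168, 167, 169] [308 249]
1.7 [168, 126, 96, 105] [314 248]
1.8 [108, 94, 96, 106] [319 247]
```

The strap now sits at about 1.55 rad, so it is fully aside. Next I'll go over the pocket.

```bash
python3 -m pendant '[{"fingers":-1,"tx":0.033,"ty":0.001,"tz":0.01,"yaw":0},{"fingers":-1,"tx":0.033,"ty":0.001,"tz":0.03,"yaw":0},{"fingers":-1,"tx":0.032,"ty":0,"tz":0.03,"yaw":0},{"fingers":-1,"tx":0,"ty":0,"tz":0.02,"yaw":0},{"fingers":-1,"tx":0,"ty":0,"tz":0.01,"yaw":0}]'
python3 -m pendant '[{"fingers":-1,"tx":0,"ty":0,"tz":0,"yaw":0}]'
```

```text
t: 6.52
eef_pos: [524.8, -211.9, 61.9]
orientation: [[-0.954, -0.301, -0.004], [-0.301, 0.954, 0.002], [0.003, 0.003, -1.0]]
force: [-0.4, -0.7, -0.2]
gripper_width: 0.004
finger_force: 0.0
t: 6.6
eef_pos: [526.6, -211.8, 62.5]
orientation: [[-0.953, -0.302, -0.003], [-0.302, 0.953, 0.002], [0.002, 0.002, -1.0]]
force: [0.1, 0.9, -1.0]
gripper_width: 0.005
finger_force: 0.0
```

```bash
python3 -m pendant '[{"fingers":-1,"tx":0.006,"ty":-0.0025,"tz":0.006,"yaw":0},{"fingers":-1,"tx":0,"ty":0,"tz":0.004,"yaw":0},{"fingers":-1,"tx":0,"ty":0,"tz":0.002,"yaw":0},{"fingers":-1,"tx":0,"ty":0,"tz":0.002,"yaw":0}]'
python3 -m pendant '[{"fingers":-1,"tx":0,"ty":0,"tz":0.002,"yaw":0},{"fingers":-1,"tx":0,"ty":0,"tz":0.002,"yaw":0},{"fingers":-1,"tx":0,"ty":0,"tz":0,"yaw":0}]'
```

```text
t: 6.93
eef_pos: [523.2, -216.4, 51.3]
orientation: [[-0.953, -0.303, 0.001], [-0.303, 0.953, -0.001], [-0.001, -0.001, -1.0]]
force: [-1.3, 0.2, 0.6]
gripper_width: 0.006
finger_force: 0.4
t: 7.18
eef_pos: [522.5, -216.1, 46.8]
orientation: [[-0.953, -0.303, 0.0], [-0.303, 0.953, -0.0], [-0.0, -0.0, -1.0]]
force: [-1.2, -0.2, 0.4]
gripper_width: 0.001
finger_force: 0.0
```

```bash
python3 -m pendant '[{"fingers":-1,"tx":0,"ty":0,"tz":0.002,"yaw":0},{"fingers":-1,"tx":0,"ty":0,"tz":0.0015,"yaw":0},{"fingers":-1,"tx":0,"ty":0,"tz":0,"yaw":0}]'
```

```text
t: 7.43
eef_pos: [522.2, -216.1, 43.1]
orientation: [[-0.953, -0.303, -0.0], [-0.303, 0.953, 0.0], [0.0, 0.0, -1.0]]
force: [-1.4, 0.1, 0.3]
gripper_width: 0.006
finger_force: 0.0
```

```bash
python3 -m pendant '[{"fingers":-1,"tx":0,"ty":0,"tz":0.0015,"yaw":0},{"fingers":-1,"tx":0,"ty":0,"tz":0.0015,"yaw":0},{"fingers":-1,"tx":0,"ty":0,"tz":0,"yaw":0}]'
python3 -m pendant '[{"fingers":-1,"tx":0,"ty":0,"tz":0.001,"yaw":0},{"fingers":-1,"tx":0,"ty":0,"tz":0,"yaw":0}]'
```

```text
t: 7.68
eef_pos: [522.6, -216.2, 40.7]
orientation: [[-0.953, -0.302, 0.0], [-0.302, 0.953, -0.0], [-0.0, -0.0, -1.0]]
force: [-0.6, 1.0, 5.7]
gripper_width: 0.004
finger_force: 2.6
t: 7.85
eef_pos: [522.7, -216.2, 40.4]
orientation: [[-0.953, -0.302, 0.001], [-0.302, 0.953, -0.0], [-0.001, -0.0, -1.0]]
force: [-4.0, 2.9, 12.2]
gripper_width: 0.003
finger_force: 5.9
```

```bash
python3 -m pendant '[{"fingers":-1,"tx":0.003,"ty":0,"tz":0.0019,"yaw":0},{"fingers":-1,"tx":0.003,"ty":0,"tz":0.0019,"yaw":0},{"fingers":-1,"tx":0.003,"ty":0,"tz":0.0019,"yaw":0},{"fingers":-1,"tx":0.003,"ty":0,"tz":0.0019,"yaw":0},{"fingers":-1,"tx":0,"ty":0,"tz":0,"yaw":0}]'
```

```text
t: 8.27
eef_pos: [512.8, -221.1, 33.6]
orientation: [[-0.953, -0.302, 0.005], [-0.302, 0.953, -0.002], [-0.004, -0.004, -1.0]]
force: [-0.9, -1.6, 12.5]
gripper_width: 0.002
finger_force: 6.1
```

```bash
python3 -m pendant '[{"fingers":-1,"tx":0.003,"ty":0,"tz":0.0019,"yaw":0},{"fingers":-1,"tx":0.003,"ty":0,"tz":0.0019,"yaw":0},{"fingers":-1,"tx":0.002,"ty":0,"tz":0.0012,"yaw":0},{"fingers":-1,"tx":0,"ty":0,"tz":0,"yaw":0}]'
```

```text
t: 8.6
eef_pos: [505.3, -223.6, 28.6]
orientation: [[-0.953, -0.302, 0.005], [-0.302, 0.953, -0.002], [-0.004, -0.004, -1.0]]
force: [-1.0, -2.6, 14.8]
gripper_width: 0.005
finger_force: 6.3
```

```bash
python3 -m pendant '[{"fingers":-1,"tx":0.002,"ty":0,"tz":0.0013,"yaw":0},{"fingers":-1,"tx":0.002,"ty":0,"tz":0.0013,"yaw":0},{"fingers":-1,"tx":0,"ty":0,"tz":0,"yaw":0}]'
python3 -m pendant '[{"fingers":-1,"tx":0.002,"ty":0,"tz":0.0013,"yaw":0},{"fingers":-1,"tx":0.002,"ty":0,"tz":0.0013,"yaw":0},{"fingers":-1,"tx":0,"ty":0,"tz":0,"yaw":0}]'
```

```text
t: 8.85
eef_pos: [501.7, -224.8, 26.1]
orientation: [[-0.953, -0.302, 0.005], [-0.302, 0.953, -0.003], [-0.004, -0.004, -1.0]]
force: [-0.8, -2.1, 15.9]
gripper_width: 0.003
finger_force: 6.9
t: 9.1
eef_pos: [498.1, -226.2, 23.7]
orientation: [[-0.953, -0.302, 0.005], [-0.302, 0.953, -0.003], [-0.004, -0.004, -1.0]]
force: [-0.9, -2.1, 15.8]
gripper_width: 0.008
finger_force: 7.5
```

```bash
python3 -m pendant '[{"fingers":-1,"tx":0.002,"ty":0,"tz":0.0013,"yaw":0},{"fingers":-1,"tx":0.0015,"ty":0,"tz":0.0009,"yaw":0},{"fingers":-1,"tx":0,"ty":0,"tz":0,"yaw":0}]'
python3 -m pendant '[{"fingers":-1,"tx":0.0015,"ty":0,"tz":0.0009,"yaw":0},{"fingers":-1,"tx":0.0015,"ty":0,"tz":0.0009,"yaw":0},{"fingers":-1,"tx":0,"ty":0,"tz":0,"yaw":0}]'
python3 -c "
from h import *
d=cam('scene','s3');w=cam('wrist','w3');o=np.hstack([cv2.resize(d['image'][150:270,260:380,::-1],(400,400),interpolation=2),cv2.resize(w['image'][:,:,::-1],(400,400))]);cv2.imwrite('pics/z6.png',o)"
```

```text
t: 9.35
eef_pos: [494.9, -227.2, 21.6]
orientation: [[-0.953, -0.302, 0.006], [-0.302, 0.953, -0.003], [-0.004, -0.004, -1.0]]
force: [0.4, -1.7, 17.8]
gripper_width: 0.008
finger_force: 7.8
t: 9.6
eef_pos: [492.1, -228.1, 19.8]
orientation: [[-0.953, -0.302, 0.006], [-0.302, 0.953, -0.003], [-0.005, -0.005, -1.0]]
force: [-1.7, -1.6, 18.5]
gripper_width: 0.007
finger_force: 7.6
```

View pics/z6.png

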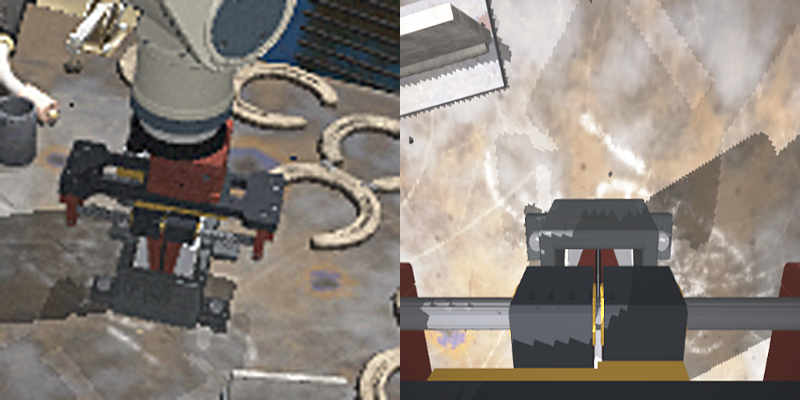

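The gripper hides the coupon in both views. I'll lift away and look again.

```bash
python3 -m pendant '[{"fingers":-1,"tx":0,"ty":0,"tz":-0.003,"yaw":0},{"fingers":-1,"tx":0,"ty":0,"tz":-0.006,"yaw":0},{"fingers":-1,"tx":0,"ty":0,"tz":-0.02,"yaw":0},{"fingers":-1,"tx":0,"ty":0,"tz":-0.04,"yaw":0},{"fingers":-1,"tx":0,"ty":0,"tz":-0.04,"yaw":0}]'
python3 -m pendant '[{"fingers":1,"tx":-0.03,"ty":0,"tz":-0.04,"yaw":0},{"fingers":1,"tx":-0.03,"ty":0,"tz":-0.04,"yaw":0},{"fingers":1,"tx":-0.01,"ty":0,"tz":0,"yaw":0},{"fingers":1,"tx":0,"ty":0,"tz":0,"yaw":0},{"fingers":1,"tx":0,"ty":0,"tz":0,"yaw":0}]'
python3 -c "
from h import *
d=cam('scene','s4');w=cam('wrist','w4');o=np.hstack([cv2.resize(d['image'][165:265,270:370,::-1],(400,400),interpolation=2),cv2.resize(w['image'][100:280,160:340,::-1],(400,400),interpolation=2)]);cv2.imwrite('pics/z7.png',o)"
```

```text
t: 10.12
eef_pos: [488.4, -225.9, 126.5]
orientation: [[-0.953, -0.303, -0.003], [-0.303, 0.953, 0.002], [0.003, 0.003, -1.0]]
force: [0.1, -0.2, 0.5]
gripper_width: 0.008
finger_force: 0.0
t: 10.53
eef_pos: [545.8, -208.0, 192.2]
orientation: [[-0.953, -0.303, -0.002], [-0.303, 0.953, 0.001], [0.002, 0.001, -1.0]]
force: [-0.9, -0.2, -1.2]
gripper_width: 0.341
finger_force: 0.0
```

View pics/z7.png

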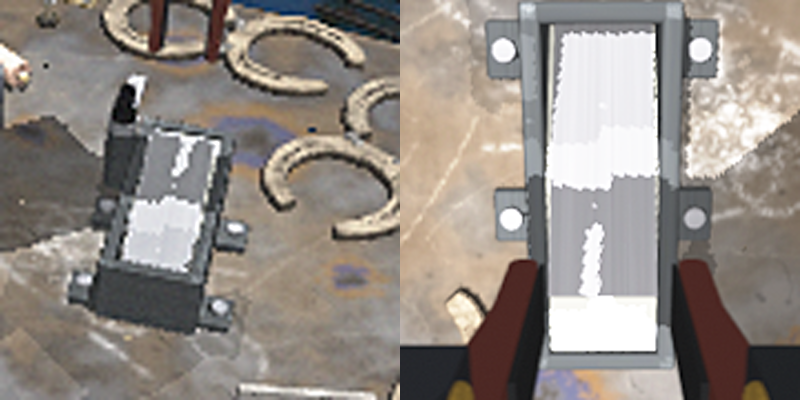

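```bash
python3 - <<'E'
from h import *
d=load('w4');O=np.array([550.3,-207.1]);a=np.radians(17.4);R=np.array([[np.cos(a),-np.sin(a)],[np.sin(a),np.cos(a)]])
f=400/180
for n,p in(('nearL',(560,33)),('nearR',(655,33)),('mid',(550,190)),('farL',(551,297)),('farR',(660,297)),('iNL',(550,24)),('iFL',(548,352)),('iFR',(656,352)),('oFL',(545,366))):
    u=(160+(p[0]-400+.5)/f-.5,100+(p[1]+.5)/f-.5)
    print(n,[(R.T@(onz(d,u,z)[:2]-O)).round(1).tolist() for z in(5,52,80)])
# sharpen: intensity along the slot centre line, wrist
g=cv2.cvtColor(np.ascontiguousarray(d['image']),cv2.COLOR_RGB2GRAY)
for x in range(-90,105,5):
    u=proj(d,[*(O+R@np.array([x,8])),52]).round().astype(int);print((x,int(g[u[1],u[0]])),end=' ')
E
```

```text
nearL [[-67.4, -23.5], [-69.1, -20.3], [-70.2, -18.4]]
nearR [[-67.6, 25.3], [-69.3, 21.9], [-70.4, 19.8]]
mid [[16.4, -30.3], [3.3, -26.2], [-4.5, -23.7]]
farL [[80.3, -30.9], [58.5, -26.7], [45.6, -24.2]]
farR [[80.0, 31.8], [58.3, 27.5], [45.4, 25.0]]
iNL [[-71.8, -28.6], [-73.0, -24.7], [-73.7, -22.4]]
iFL [[115.6, -33.3], [89.1, -28.8], [73.3, -26.1]]
iFR [[115.4, 30.4], [88.9, 26.3], [73.1, 23.8]]
oFL [[124.9, -35.3], [97.1, -30.5], [80.6, -27.7]]
(-90, 217) (-85, 170) (-80, 140) (-75, 104) (-70, 119) (-65, 239) (-60, 239) (-55, 239) (-50, 239) (-45, 239) (-40, 238) (-35, 238) (-30, 238) (-25, 250) (-20, 249) (-15, 249) (-10, 249) (-5, 250) (0, 168) (5, 167) (10, 167) (15, 168) (20, 166) (25, 167) (30, 168) (35, 167) (40, 168) (45, 169) (50, 169) (55, 168) (60, 252) (65, 255) (70, 255) (75, 255) (80, 255) (85, 255) (90, 104) (95, 156) (100, 189)
```

The coupon is tipped and stays that way with the arm clear. Read at z≈80, its far end is at nest x≈45.5 and 49 mm wide; the level assumption gives the wrong length and width. I'll move in for the grasp.

```bash
python3 -m pendant '[{"fingers":1,"tx":0,"ty":0,"tz":0,"yaw":0},{"fingers":1,"tx":-0.02,"ty":0,"tz":0,"yaw":0},{"fingers":1,"tx":0,"ty":0,"tz":0,"yaw":0},{"fingers":1,"tx":0,"ty":0,"tz":0,"yaw":0}]'
python3 -c "
from h import *
s=bot.state();a=np.radians(17.4);p=np.array(s['eef_pos'][:2])-[550.3,-207.1];print(p@[np.cos(a),np.sin(a)],p@[-np.sin(a),np.cos(a)],s['eef_pos'][2])"
```

```text
t: 10.97
eef_pos: [565.0, -202.4, 192.1]
orientation: [[-0.953, -0.303, -0.002], [-0.303, 0.953, 0.001], [0.002, 0.001, -1.0]]
force: [0.1, -0.6, 0.0]
gripper_width: 0.74
finger_force: 0.0
15.460027526389036 0.06629654384311756 192.14022168660654
```

```bash
python3 -m pendant '[{"fingers":1,"tx":-0.0125,"ty":0,"tz":0,"yaw":0},{"fingers":1,"tx":0,"ty":0,"tz":0.03,"yaw":0},{"fingers":1,"tx":0,"ty":0,"tz":0.03,"yaw":0},{"fingers":1,"tx":0,"ty":0,"tz":0.03,"yaw":0},{"fingers":1,"tx":0,"ty":0,"tz":0.02,"yaw":0}]'
python3 -m pendant '[{"fingers":1,"tx":0,"ty":0,"tz":0.015,"yaw":0},{"fingers":1,"tx":0,"ty":0,"tz":0.009,"yaw":0},{"fingers":1,"tx":0,"ty":0,"tz":0,"yaw":0},{"fingers":1,"tx":0,"ty":0,"tz":0,"yaw":0}]'
```

```text
t: 11.38
eef_pos: [576.3, -198.2, 80.5]
orientation: [[-0.953, -0.302, -0.003], [-0.302, 0.953, 0.001], [0.002, 0.002, -1.0]]
force: [-1.2, 0.4, 0.4]
gripper_width: 1.002
finger_force: 0.0
t: 11.72
eef_pos: [577.6, -198.7, 59.2]
orientation: [[-0.953, -0.302, -0.001], [-0.302, 0.953, 0.0], [0.0, 0.0, -1.0]]
force: [-0.1, 0.3, 0.3]
gripper_width: 0.998
finger_force: 0.0
```

```bash
python3 -m pendant '[{"fingers":1,"tx":0,"ty":0,"tz":0.002,"yaw":0},{"fingers":-1,"tx":0,"ty":0,"tz":0,"yaw":0},{"fingers":-1,"tx":0,"ty":0,"tz":0,"yaw":0},{"fingers":-1,"tx":0,"ty":0,"tz":0,"yaw":0},{"fingers":-1,"tx":0,"ty":0,"tz":0,"yaw":0}]'
python3 -m pendant '[{"fingers":-1,"tx":0,"ty":0,"tz":0,"yaw":0},{"fingers":-1,"tx":0,"ty":0,"tz":0,"yaw":0},{"fingers":-1,"tx":0,"ty":0,"tz":0,"yaw":0},{"fingers":-1,"tx":0,"ty":0,"tz":0,"yaw":0},{"fingers":-1,"tx":0,"ty":0,"tz":0,"yaw":0}]'
```

```text
t: 12.13
eef_pos: [577.9, -198.7, 57.8]
orientation: [[-0.953, -0.302, 0.001], [-0.302, 0.953, -0.0], [-0.001, -0.001, -1.0]]
force: [-0.4, 0.5, -0.1]
gripper_width: 0.736
finger_force: 0.0
t: 12.55
eef_pos: [577.7, -198.7, 57.4]
orientation: [[-0.953, -0.302, 0.0], [-0.302, 0.953, -0.0], [-0.0, -0.0, -1.0]]
force: [-0.4, -0.1, 1.8]
gripper_width: 0.565
finger_force: 30.0
```

```bash
python3 -m pendant '[{"fingers":-1,"tx":-0.001,"ty":0,"tz":-0.004,"yaw":0},{"fingers":-1,"tx":-0.001,"ty":0,"tz":-0.008,"yaw":0},{"fingers":-1,"tx":0,"ty":0,"tz":-0.012,"yaw":0},{"fingers":-1,"tx":0,"ty":0,"tz":-0.015,"yaw":0},{"fingers":-1,"tx":0,"ty":0,"tz":-0.015,"yaw":0}]'
python3 -m pendant '[{"fingers":-1,"tx":0,"ty":0,"tz":-0.015,"yaw":0},{"fingers":-1,"tx":0,"ty":0,"tz":-0.02,"yaw":0},{"fingers":-1,"tx":0,"ty":0,"tz":-0.02,"yaw":0},{"fingers":-1,"tx":0,"ty":0,"tz":-0.015,"yaw":0},{"fingers":-1,"tx":0,"ty":0,"tz":-0.006,"yaw":0}]'
python3 -m pendant '[{"fingers":-1,"tx":0,"ty":0,"tz":0,"yaw":0},{"fingers":-1,"tx":0,"ty":0,"tz":0,"yaw":0}]'
python3 -c "
from h import *
d=cam('scene','s5');w=cam('wrist','w5');o=np.hstack([cv2.resize(d['image'][100:260,250:410,::-1],(400,400),interpolation=2),cv2.resize(w['image'][:,:,::-1],(400,300),interpolation=2)[:].repeat(1,0) if 0 else cv2.resize(w['image'][:,64:448,::-1],(400,400))]);cv2.imwrite('pics/z8.png',o)"
```

```text
t: 12.97
eef_pos: [579.4, -197.9, 112.5]
orientation: [[-0.953, -0.303, -0.0], [-0.303, 0.953, 0.0], [0.0, 0.0, -1.0]]
force: [-0.3, 0.5, -1.8]
gripper_width: 0.563
finger_force: 30.0
t: 13.38
eef_pos: [580.8, -198.4, 190.7]
orientation: [[-0.953, -0.302, 0.004], [-0.303, 0.953, -0.002], [-0.004, -0.003, -1.0]]
force: [0.8, -0.4, -1.4]
gripper_width: 0.561
finger_force: 30.0
t: 13.55
eef_pos: [579.4, -197.9, 187.4]
orientation: [[-0.953, -0.302, 0.0], [-0.302, 0.953, -0.0], [-0.0, -0.0, -1.0]]
force: [0.2, 0.3, -2.5]
gripper_width: 0.563
finger_force: 30.0
```

View pics/z8.png

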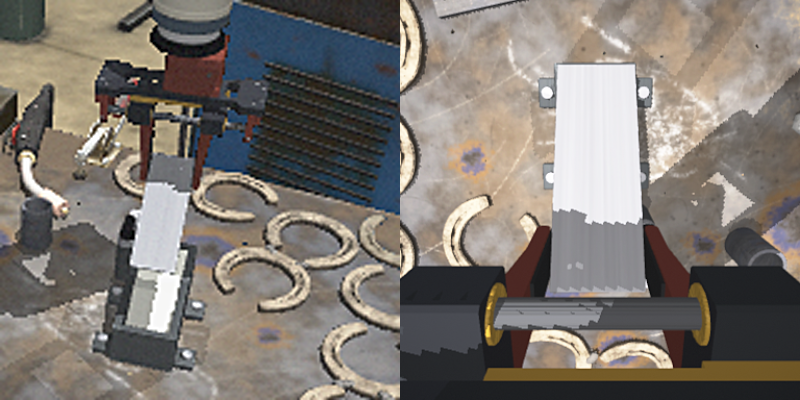

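The coupon is held at about 33–34° tilt. Its far end is 15 mm ahead of the tool centre and its centre line is on the tool axis. I'll carry it over to the rest.

```bash
python3 -m pendant '[{"fingers":-1,"tx":0,"ty":0,"tz":0,"yaw":1.5},{"fingers":-1,"tx":-0.006,"ty":0.015,"tz":0,"yaw":0},{"fingers":-1,"tx":-0.011,"ty":0.0275,"tz":0,"yaw":0},{"fingers":-1,"tx":-0.011,"ty":0.0275,"tz":0,"yaw":0},{"fingers":-1,"tx":-0.011,"ty":0.0275,"tz":0,"yaw":0}]' >/dev/null
python3 -m pendant '[{"fingers":-1,"tx":-0.011,"ty":0.0275,"tz":0,"yaw":0},{"fingers":-1,"tx":-0.011,"ty":0.0275,"tz":0,"yaw":0},{"fingers":-1,"tx":-0.011,"ty":0.0275,"tz":0,"yaw":0},{"fingers":-1,"tx":-0.011,"ty":0.0275,"tz":0,"yaw":0},{"fingers":-1,"tx":-0.011,"ty":0.0275,"tz":0,"yaw":0}]' >/dev/null
python3 -m pendant '[{"fingers":-1,"tx":-0.011,"ty":0.0275,"tz":0,"yaw":0},{"fingers":-1,"tx":-0.011,"ty":0.0275,"tz":0,"yaw":0},{"fingers":-1,"tx":-0.010,"ty":0.025,"tz":0,"yaw":0},{"fingers":-1,"tx":0,"ty":0,"tz":0,"yaw":0},{"fingers":-1,"tx":0,"ty":0,"tz":0,"yaw":0}]'
python3 - <<'E'
from h import *
d=cam('wrist','w6');s=bot.state();a=np.radians(16.3);p=np.array(s['eef_pos'][:2])-[565.1,141.2]
print('rest frame',p@[np.cos(a),np.sin(a)],p@[-np.sin(a),np.cos(a)])
cv2.imwrite('pics/z9.png',cv2.resize(d['image'][:300,100:400,::-1],(600,600),interpolation=2))
E
```

```text
t: 14.9
eef_pos: [612.5, 140.7, 185.8]
orientation: [[-0.96, -0.28, -0.002], [-0.28, 0.96, -0.001], [0.002, -0.0, -1.0]]
force: [0.0, -0.5, -1.5]
gripper_width: 0.56
finger_force: 30.0
rest frame 44.976472133285704 -14.791958441312016
```

View pics/z9.png

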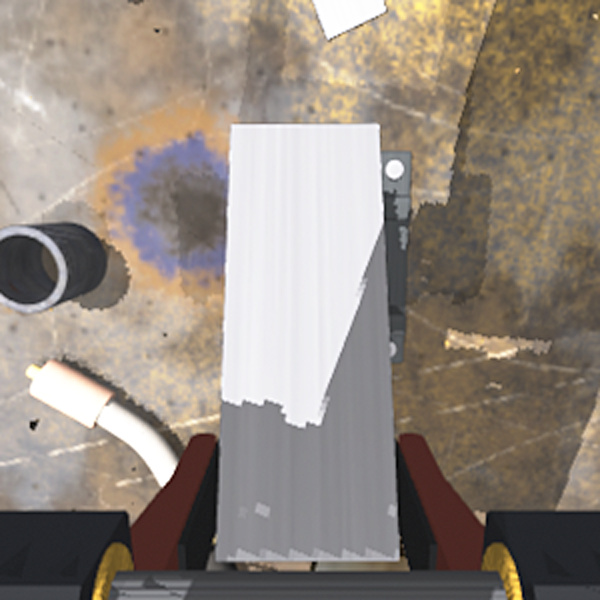

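The coupon is still tilted about 33° on the tool axis. The tool is about 15 mm short in rest y and 7 mm short in rest x. I'll correct that and lower it.

```bash
python3 -m pendant '[{"fingers":-1,"tx":-0.007,"ty":0.015,"tz":0,"yaw":0.4},{"fingers":-1,"tx":0,"ty":0,"tz":0.02,"yaw":0},{"fingers":-1,"tx":0,"ty":0,"tz":0.03,"yaw":0},{"fingers":-1,"tx":0,"ty":0,"tz":0.03,"yaw":0},{"fingers":-1,"tx":0,"ty":0,"tz":0.015,"yaw":0}]' >/dev/null
python3 -m pendant '[{"fingers":-1,"tx":0,"ty":0,"tz":0,"yaw":0},{"fingers":-1,"tx":0,"ty":0,"tz":0,"yaw":0}]'
python3 - <<'E'
from h import *
s=bot.state();a=np.radians(16.3);p=np.array(s['eef_pos'][:2])-[565.1,141.2]
print('rest frame',p@[np.cos(a),np.sin(a)],p@[-np.sin(a),np.cos(a)])
E
```

```text
t: 15.53
eef_pos: [615.1, 154.5, 91.3]
orientation: [[-0.963, -0.269, -0.003], [-0.269, 0.963, -0.001], [0.003, -0.0, -1.0]]
force: [0.4, 0.5, -0.6]
gripper_width: 0.568
finger_force: 30.0
rest frame 51.73365085759589 -1.2346229653468725
```

```bash
python3 -m pendant '[{"fingers":-1,"tx":0,"ty":0.0012,"tz":0.005,"yaw":0},{"fingers":-1,"tx":0,"ty":0,"tz":0.005,"yaw":0},{"fingers":-1,"tx":0,"ty":0,"tz":0.004,"yaw":0},{"fingers":-1,"tx":0,"ty":0,"tz":0.003,"yaw":0},{"fingers":-1,"tx":0,"ty":0,"tz":0.003,"yaw":0}]'
python3 -m pendant '[{"fingers":-1,"tx":0,"ty":0,"tz":0.003,"yaw":0},{"fingers":-1,"tx":0,"ty":0,"tz":0.003,"yaw":0},{"fingers":-1,"tx":0,"ty":0,"tz":0.003,"yaw":0},{"fingers":-1,"tx":0,"ty":0,"tz":0.003,"yaw":0}]'
```

```text
t: 15.95
eef_pos: [616.0, 157.2, 72.8]
orientation: [[-0.963, -0.271, 0.001], [-0.271, 0.963, 0.0], [-0.001, -0.0, -1.0]]
force: [0.7, 1.1, 2.0]
gripper_width: 0.567
finger_force: 30.0
t: 16.28
eef_pos: [615.6, 157.2, 60.0]
orientation: [[-0.963, -0.271, 0.0], [-0.271, 0.963, 0.0], [-0.0, 0.0, -1.0]]
force: [0.6, 0.6, 2.4]
gripper_width: 0.564
finger_force: 30.0
```

```bash
python3 -m pendant '[{"fingers":-1,"tx":0,"ty":0,"tz":0.004,"yaw":0},{"fingers":-1,"tx":0,"ty":0,"tz":0.004,"yaw":0},{"fingers":-1,"tx":0,"ty":0,"tz":0.004,"yaw":0},{"fingers":-1,"tx":0,"ty":0,"tz":0.004,"yaw":0},{"fingers":-1,"tx":0,"ty":0,"tz":0.003,"yaw":0}]'
python3 -m pendant '[{"fingers":-1,"tx":0,"ty":0,"tz":0.002,"yaw":0},{"fingers":-1,"tx":0,"ty":0,"tz":0.002,"yaw":0},{"fingers":-1,"tx":0,"ty":0,"tz":0,"yaw":0}]'
```

```text
t: 16.7
eef_pos: [615.5, 157.1, 40.7]
orientation: [[-0.963, -0.271, 0.0], [-0.271, 0.963, 0.0], [-0.0, 0.0, -1.0]]
force: [0.9, 1.4, 2.5]
gripper_width: 0.561
finger_force: 30.0
t: 16.95
eef_pos: [615.4, 157.1, 36.8]
orientation: [[-0.963, -0.271, -0.0], [-0.271, 0.963, -0.0], [0.0, 0.0, -1.0]]
force: [2.0, 0.4, 1.0]
gripper_width: 0.563
finger_force: 30.0
```

```bash
python3 -m pendant '[{"fingers":-1,"tx":0,"ty":0,"tz":0.002,"yaw":0},{"fingers":-1,"tx":0,"ty":0,"tz":0.001,"yaw":0},{"fingers":-1,"tx":0,"ty":0,"tz":0,"yaw":0}]'
python3 -m pendant '[{"fingers":-1,"tx":0,"ty":0,"tz":0.001,"yaw":0},{"fingers":-1,"tx":0,"ty":0,"tz":0,"yaw":0}]'
```

```text
t: 17.2
eef_pos: [615.5, 157.1, 34.1]
orientation: [[-0.963, -0.271, 0.0], [-0.271, 0.963, 0.0], [-0.0, -0.0, -1.0]]
force: [1.7, 0.1, 2.0]
gripper_width: 0.566
finger_force: 30.0
t: 17.37
eef_pos: [615.5, 157.1, 33.2]
orientation: [[-0.963, -0.271, 0.0], [-0.271, 0.963, 0.0], [-0.0, -0.0, -1.0]]
force: [2.4, -1.0, 2.9]
gripper_width: 0.562
finger_force: 30.0
```

```bash
for k in 1; do python3 -m pendant '[{"fingers":-1,"tx":0,"ty":0,"tz":0.001,"yaw":0},{"fingers":-1,"tx":0,"ty":0,"tz":0,"yaw":0}]' | grep -E 'eef|force'
python3 -m pendant '[{"fingers":-1,"tx":0,"ty":0,"tz":0.001,"yaw":0},{"fingers":-1,"tx":0,"ty":0,"tz":0,"yaw":0}]' | grep -E 'eef|force'
python3 -m pendant '[{"fingers":-1,"tx":0,"ty":0,"tz":0.001,"yaw":0},{"fingers":-1,"tx":0,"ty":0,"tz":0,"yaw":0}]' | grep -E 'eef|force'
done
```

```text
eef_pos: [615.5, 157.1, 32.1]
force: [2.6, 0.3, 2.1]
finger_force: 30.0
eef_pos: [615.4, 157.1, 31.1]
force: [1.4, 0.7, 1.5]
finger_force: 30.0
eef_pos: [615.5, 157.1, 30.3]
force: [1.6, 0.0, 3.0]
finger_force: 30.0
```

```bash
python3 -m pendant '[{"fingers":-1,"tx":0,"ty":0,"tz":0.001,"yaw":0},{"fingers":-1,"tx":0,"ty":0,"tz":0,"yaw":0}]' | grep -E 'eef|force'
python3 -m pendant '[{"fingers":-1,"tx":0,"ty":0,"tz":0.001,"yaw":0},{"fingers":-1,"tx":0,"ty":0,"tz":0,"yaw":0}]' | grep -E 'eef|force'
python3 - <<'E'
from h import *
d=cam('wrist','w7');s=bot.state();a=np.radians(16.3);O=np.array([565.1,141.2]);R=np.array([[np.cos(a),-np.sin(a)],[np.sin(a),np.cos(a)]])
g=cv2.cvtColor(np.ascontiguousarray(d['image']),cv2.COLOR_RGB2GRAY)
p=R.T@(np.array(s['eef_pos'][:2])-O);print(p)
for y in(-15,0,15):
    print(y,[(x,int(g[tuple(proj(d,[*(O+R@np.array([x,y])),44]).round().astype(int)[::-1])])) for x in range(-84,-54,2)])
for x in(-60,-40,-20,0,20):
    print(x,[(y,int(g[tuple(proj(d,[*(O+R@np.array([x,y])),44]).round().astype(int)[::-1])])) for y in list(range(-32,-17,2))+list(range(18,33,2))])
E
```

```text
eef_pos: [615.6, 157.1, 30.1]
force: [-1.4, 0.4, 9.9]
finger_force: 30.0
eef_pos: [615.8, 157.1, 29.6]
force: [-1.4, -0.1, 14.0]
finger_force: 30.0
[53.12987808  1.06943696]
-15 [(-84, 139), (-82, 141), (-80, 139), (-78, 184), (-76, 84), (-74, 84), (-72, 23), (-70, 27), (-68, 28), (-66, 28), (-64, 248), (-62, 248), (-60, 248), (-58, 249), (-56, 249)]
0 [(-84, 146), (-82, 151), (-80, 28), (-78, 29), (-76, 86), (-74, 85), (-72, 64), (-70, 28), (-68, 29), (-66, 27), (-64, 247), (-62, 247), (-60, 247), (-58, 247), (-56, 248)]
15 [(-84, 144), (-82, 132), (-80, 97), (-78, 31), (-76, 88), (-74, 84), (-72, 63), (-70, 29), (-68, 29), (-66, 27), (-64, 247), (-62, 248), (-60, 248), (-58, 249), (-56, 249)]
-60 [(-32, 151), (-30, 150), (-28, 126), (-26, 128), (-24, 124), (-22, 247), (-20, 251), (-18, 250), (18, 248), (20, 248), (22, 248), (24, 246), (26, 247), (28, 114), (30, 133), (32, 129)]
-40 [(-32, 119), (-30, 243), (-28, 245), (-26, 56), (-24, 131), (-22, 244), (-20, 239), (-18, 237), (18, 234), (20, 234), (22, 232), (24, 231), (26, 238), (28, 101), (30, 41), (32, 119)]
-20 [(-32, 127), (-30, 122), (-28, 95), (-26, 63), (-24, 60), (-22, 238), (-20, 237), (-18, 238), (18, 234), (20, 235), (22, 116), (24, 123), (26, 131), (28, 65), (30, 65), (32, 65)]
0 [(-32, 125), (-30, 125), (-28, 125), (-26, 125), (-24, 113), (-22, 236), (-20, 235), (-18, 236), (18, 126), (20, 128), (22, 124), (24, 127), (26, 131), (28, 64), (30, 62), (32, 65)]
20 [(-32, 56), (-30, 57), (-28, 57), (-26, 57), (-24, 36), (-22, 235), (-20, 233), (-18, 236), (18, 124), (20, 126), (22, 122), (24, 126), (26, 120), (28, 47), (30, 48), (32, 48)]
```

Force steps up at z≈30, which means the plate is flat on both bars. In my rest frame it sits at about +5 x and +2 y. I'll re-measure the bars' ends and base edges in this near view first.

```bash
python3 - <<'E'
from h import *
d=load('w7');a=np.radians(16.3);O=np.array([565.1,141.2]);R=np.array([[np.cos(a),-np.sin(a)],[np.sin(a),np.cos(a)]])
g=cv2.cvtColor(np.ascontiguousarray(d['image']),cv2.COLOR_RGB2GRAY).astype(np.float32)
def G(x,y,z):
    u=proj(d,[*(O+R@np.array([x,y])),z]);return int(cv2.remap(g,np.float32([[u[0]]]),np.float32([[u[1]]]),1)[0,0])
for x in(-34,-30,-26,26,30,34): print('bar',x,[(y,G(x,y,40)) for y in list(range(-48,-33,2))+list(range(34,49,2))])
for y in(-34,-30,31,35): print('along y',y,[(x,G(x,y,40)) for x in list(range(-44,-16,2))+list(range(18,46,2))])
for y in(-40,-35,35,40): print('base y',y,[(x,G(x,y,6)) for x in range(-72,-48,2)])
for x in(-54,-12,10): print('base x',x,[(y,G(x,y,6)) for y in list(range(-54,-36,2))+list(range(38,55,2))])
E
```

```text
bar -34 [(-48, 116), (-46, 121), (-44, 127), (-42, 124), (-40, 125), (-38, 98), (-36, 100), (-34, 99), (34, 93), (36, 99), (38, 153), (40, 161), (42, 155), (44, 76), (46, 88), (48, 89)]
bar -30 [(-48, 102), (-46, 109), (-44, 121), (-42, 123), (-40, 101), (-38, 123), (-36, 122), (-34, 122), (34, 119), (36, 120), (38, 119), (40, 142), (42, 138), (44, 74), (46, 73), (48, 73)]
bar -26 [(-48, 113), (-46, 113), (-44, 117), (-42, 120), (-40, 105), (-38, 120), (-36, 119), (-34, 120), (34, 116), (36, 64), (38, 110), (40, 157), (42, 147), (44, 78), (46, 74), (48, 74)]
bar 26 [(-48, 127), (-46, 132), (-44, 65), (-42, 71), (-40, 74), (-38, 107), (-36, 107), (-34, 108), (34, 62), (36, 62), (38, 61), (40, 67), (42, 65), (44, 67), (46, 99), (48, 92)]
bar 30 [(-48, 138), (-46, 144), (-44, 69), (-42, 67), (-40, 100), (-38, 117), (-36, 117), (-34, 114), (34, 63), (36, 63), (38, 58), (40, 68), (42, 65), (44, 68), (46, 68), (48, 69)]
bar 34 [(-48, 129), (-46, 129), (-44, 80), (-42, 75), (-40, 85), (-38, 120), (-36, 122), (-34, 61), (34, 62), (36, 62), (38, 60), (40, 76), (42, 67), (44, 72), (46, 66), (4
[... 1836 characters left out ...]
), (-58, 110), (-56, 137), (-54, 137), (-52, 116), (-50, 116)]
base x -54 [(-54, 151), (-52, 149), (-50, 165), (-48, 159), (-46, 152), (-44, 142), (-42, 142), (-40, 124), (-38, 124), (38, 143), (40, 137), (42, 106), (44, 143), (46, 141), (48, 139), (50, 159), (52, 171), (54, 168)]
base x -12 [(-54, 104), (-52, 119), (-50, 143), (-48, 155), (-46, 144), (-44, 123), (-42, 127), (-40, 126), (-38, 126), (38, 65), (40, 64), (42, 61), (44, 73), (46, 76), (48, 72), (50, 73), (52, 78), (54, 82)]
base x 10 [(-54, 140), (-52, 138), (-50, 133), (-48, 154), (-46, 146), (-44, 123), (-42, 127), (-40, 123), (-38, 124), (38, 63), (40, 64), (42, 61), (44, 86), (46, 81), (48, 82), (50, 84), (52, 79), (54, 68)]
```

```bash
cat > chk.py <<'E'
from h import *
import sys
d=cam('wrist',sys.argv[1]);s=bot.state();a=np.radians(16.3);O=np.array([565.1,141.2]);R=np.array([[np.cos(a),-np.sin(a)],[np.sin(a),np.cos(a)]])
g=cv2.cvtColor(np.ascontiguousarray(d['image']),cv2.COLOR_RGB2GRAY).astype(np.float32)
def G(x,y,z=44):
    u=proj(d,[*(O+R@np.array([x,y])),z]);return float(cv2.remap(g,np.float32([[u[0]]]),np.float32([[u[1]]]),1)[0,0])
def edge(f,r):
    v=np.array([f(t) for t in r]);i=np.argmax(abs(np.diff(v)));return round((r[i]+r[i+1])/2,1),int(v[i]),int(v[i+1])
print('tcp',R.T@(np.array(s['eef_pos'][:2])-O),s['eef_pos'][2])
for y in(-15,0,15):print('near end',y,edge(lambda t:G(t,y),np.arange(-78,-58,.5)),'far end',edge(lambda t:G(t,y),np.arange(58,84,.5)))
for x in(-50,-40,-10,10,50):print('sides',x,edge(lambda t:G(x,t),np.arange(-30,-18,.5)),edge(lambda t:G(x,t),np.arange(18,32,.5)))
for x in(-30,30):print('bar ends',x,edge(lambda t:G(x,t,40),np.arange(-44,-33,.5)),edge(lambda t:G(x,t,40),np.arange(34,44,.5)))
for y in(-34,35):print('bar x edges',y,[edge(lambda t:G(t,y,40),np.arange(c-4,c+4,.5)) for c in(-36,-24,24,36)])
for y in(-42,-20,20,42):print('base x',y,edge(lambda t:G(t,y,6),np.arange(-66,-54,.5)),edge(lambda t:G(t,y,6),np.arange(54,66,.5)))
E
python3 -m pendant '[{"fingers":-1,"tx":0,"ty":0,"tz":-0.001,"yaw":0},{"fingers":-1,"tx":0.002,"ty":-0.0012,"tz":0,"yaw":0},{"fingers":-1,"tx":0.002,"ty":-0.0011,"tz":0,"yaw":0},{"fingers":-1,"tx":0,"ty":0,"tz":0,"yaw":0}]'
python3 chk.py w8
```

```text
t: 18.58
eef_pos: [613.2, 154.2, 30.0]
orientation: [[-0.963, -0.27, 0.003], [-0.27, 0.963, 0.001], [-0.003, 0.0, -1.0]]
force: [2.4, 2.1, 6.0]
gripper_width: 0.562
finger_force: 30.0
tcp [49.79238592 -1.03999987] 29.96699167217769
near end -15 (np.float64(-68.8), 0, 249) far end (np.float64(74.8), 120, 78)
near end 0 (np.float64(-68.8), 0, 163) far end (np.float64(68.2), 110, 73)
near end 15 (np.float64(-68.2), 69, 247) far end (np.float64(68.2), 128, 90)
sides -50 (np.float64(-24.8), 128, 196) (np.float64(24.8), 211, 104)
sides -40 (np.float64(-24.8), 137, 208) (np.float64(24.8), 179, 78)
sides -10 (np.float64(-25.2), 127, 194) (np.float64(24.2), 117, 70)
sides 10 (np.float64(-25.2), 129, 202) (np.float64(23.8), 123, 93)
sides 50 (np.float64(-25.8), 43, 90) (np.float64(23.8), 81, 13)
bar ends -30 (np.float64(-40.8), 126, 110) (np.float64(41.2), 122, 72)
bar ends 30 (np.float64(-35.8), 96, 68) (np.float64(38.2), 60, 69)
bar x edges -34 [(np.float64(-34.2), 116, 97), (np.float64(-22.2), 80, 115), (np.float64(25.2), 63, 92), (np.float64(37.8), 56, 48)]
bar x edges 35 [(np.float64(-34.8), 122, 92), (np.float64(-22.2), 56, 62), (np.float64(24.8), 51, 56), (np.float64(34.8), 63, 61)]
base x -42 (np.float64(-58.2), 141, 120) (np.float64(54.2), 46, 44)
base x -20 (np.float64(-59.2), 245, 236) (np.float64(56.8), 129, 129)
base x 20 (np.float64(-58.2), 245, 237) (np.float64(65.2), 125, 124)
base x 42 (np.float64(-57.8), 129, 109) (np.float64(57.2), 57, 52)
```

The coupon is centred to about 1 mm, with roughly 1° of yaw left to take out.

```bash
python3 -m pendant '[{"fingers":-1,"tx":0,"ty":0.0005,"tz":0,"yaw":-0.5},{"fingers":-1,"tx":0,"ty":0.0005,"tz":0,"yaw":-0.5},{"fingers":-1,"tx":0,"ty":0,"tz":0,"yaw":0}]'
python3 chk.py w9 | head -10
```

```text
t: 18.88
eef_pos: [612.9, 154.7, 30.0]
orientation: [[-0.958, -0.288, 0.002], [-0.288, 0.958, 0.0], [-0.002, -0.0, -1.0]]
force: [1.8, -0.2, 7.3]
gripper_width: 0.563
finger_force: 30.0
tcp [49.6641642  -0.42033254] 29.973663318845716
near end -15 (np.float64(-68.8), 0, 187) far end (np.float64(75.2), 90, 48)
near end 0 (np.float64(-68.8), 0, 249) far end (np.float64(67.8), 137, 97)
near end 15 (np.float64(-68.8), 23, 248) far end (np.float64(67.8), 129, 91)
sides -50 (np.float64(-25.8), 137, 226) (np.float64(23.2), 219, 101)
sides -40 (np.float64(-25.8), 137, 216) (np.float64(23.2), 225, 133)
sides -10 (np.float64(-25.2), 170, 242) (np.float64(23.8), 114, 57)
sides 10 (np.float64(-25.2), 155, 222) (np.float64(23.8), 119, 79)
sides 50 (np.float64(-25.2), 34, 76) (np.float64(24.2), 92, 36)
bar ends -30 (np.float64(-40.8), 122, 103) (np.float64(40.8), 142, 92)
```

```bash
python3 -m pendant '[{"fingers":-1,"tx":0,"ty":0,"tz":-0.001,"yaw":0},{"fingers":0.6,"tx":0,"ty":0,"tz":0,"yaw":0},{"fingers":0.6,"tx":0,"ty":0,"tz":0,"yaw":0},{"fingers":0.6,"tx":0,"ty":0,"tz":0,"yaw":0},{"fingers":0.6,"tx":0,"ty":0,"tz":0,"yaw":0}]'
python3 -m pendant '[{"fingers":0.6,"tx":0,"ty":0,"tz":-0.01,"yaw":0},{"fingers":0.6,"tx":0,"ty":0,"tz":-0.03,"yaw":0},{"fingers":0.6,"tx":0,"ty":0,"tz":-0.04,"yaw":0},{"fingers":0.6,"tx":0,"ty":0,"tz":-0.04,"yaw":0},{"fingers":0.6,"tx":0,"ty":0,"tz":-0.03,"yaw":0}]'
python3 -m pendant '[{"fingers":0.6,"tx":-0.02,"ty":0,"tz":0,"yaw":0},{"fingers":0.6,"tx":0,"ty":0,"tz":0,"yaw":0},{"fingers":0.6,"tx":0,"ty":0,"tz":0,"yaw":0}]'
python3 chk.py wF
```

```text
t: 19.35
eef_pos: [612.0, 154.6, 30.0]
orientation: [[-0.958, -0.287, 0.0], [-0.287, 0.958, -0.0], [0.0, -0.0, -1.0]]
force: [3.2, -1.6, -0.3]
gripper_width: 0.79
finger_force: 1.3
t: 19.77
eef_pos: [611.4, 154.9, 182.6]
orientation: [[-0.958, -0.288, -0.001], [-0.288, 0.958, 0.0], [0.001, 0.0, -1.0]]
force: [0.8, -0.7, 0.8]
gripper_width: 0.801
finger_force: 0.0
t: 20.02
eef_pos: [630.3, 160.5, 179.7]
orientation: [[-0.958, -0.288, -0.002], [-0.288, 0.958, -0.0], [0.002, 0.0, -1.0]]
force: [-0.4, -0.3, 0.1]
gripper_width: 0.799
finger_force: 0.0
tcp [67.05006818  0.23337479] 178.82568249164413
near end -15 (np.float64(-72.2), 164, 220) far end (np.float64(67.8), 160, 87)
near end 0 (np.float64(-72.2), 191, 232) far end (np.float64(67.2), 226, 155)
near end 15 (np.float64(-72.2), 181, 241) far end (np.float64(67.2), 208, 134)
sides -50 (np.float64(-25.2), 198, 242) (np.float64(23.8), 191, 97)
sides -40 (np.float64(-26.2), 152, 191) (np.float64(23.8), 241, 137)
sides -10 (np.float64(-25.2), 169, 214) (np.float64(24.2), 156, 59)
sides 10 (np.float64(-25.2), 181, 219) (np.float64(24.8), 168, 69)
sides 50 (np.float64(-24.8), 216, 246) (np.float64(24.8), 226, 139)
bar ends -30 (np.float64(-40.2), 103, 123) (np.float64(39.2), 111, 134)
bar ends 30 (np.float64(-41.2), 127, 108) (np.float64(41.8), 95, 78)
bar x edges -34 [(np.float64(-33.2), 111, 125), (np.float64(-22.8), 78, 57), (np.float64(22.2), 99, 77), (np.float64(37.2), 105, 113)]
bar x edges 35 [(np.float64(-33.8), 113, 120), (np.float64(-23.2), 88, 70), (np.float64(24.8), 62, 82), (np.float64(35.8), 111, 101)]
base x -42 (np.float64(-58.8), 152, 138) (np.float64(59.8), 133, 124)
base x -20 (np.float64(-62.8), 240, 240) (np.float64(58.8), 243, 246)
base x 20 (np.float64(-65.8), 241, 239) (np.float64(59.2), 241, 246)
base x 42 (np.float64(-58.2), 120, 115) (np.float64(59.2), 80, 71)
```

Released. The plate lies flat and square, but its centre is about 3 mm toward -x of the rest's centre. I'll nudge it from its near end with the fingers shut.

```bash
python3 -m pendant '[{"fingers":-1,"tx":0.0325,"ty":0,"tz":0,"yaw":0},{"fingers":-1,"tx":0.0325,"ty":0,"tz":0,"yaw":0},{"fingers":-1,"tx":0.0325,"ty":0,"tz":0,"yaw":0},{"fingers":-1,"tx":0.0325,"ty":0,"tz":0,"yaw":0},{"fingers":-1,"tx":0.0325,"ty":0.001,"tz":0,"yaw":0}]' >/dev/null
python3 -m pendant '[{"fingers":-1,"tx":0,"ty":0,"tz":0,"yaw":0},{"fingers":-1,"tx":0,"ty":0,"tz":0,"yaw":0},{"fingers":-1,"tx":0,"ty":0,"tz":0,"yaw":0},{"fingers":-1,"tx":0,"ty":0,"tz":0,"yaw":0},{"fingers":-1,"tx":0,"ty":0,"tz":0,"yaw":0}]'
python3 chk.py wG | head -3
```

```text
t: 20.9
eef_pos: [476.1, 115.0, 180.0]
orientation: [[-0.958, -0.287, 0.0], [-0.287, 0.958, 0.0], [-0.0, 0.0, -1.0]]
force: [-0.1, -0.0, -1.0]
gripper_width: 0.082
finger_force: 0.0
tcp [-92.92966861  -0.17296868] 179.95917155704092
near end -15 (np.float64(-72.8), 131, 154) far end (np.float64(75.2), 77, 74)
near end 0 (np.float64(-70.2), 197, 226) far end (np.float64(78.8), 129, 152)
```

```bash
python3 -m pendant '[{"fingers":-1,"tx":0,"ty":0,"tz":0.035,"yaw":0},{"fingers":-1,"tx":0,"ty":0,"tz":0.035,"yaw":0},{"fingers":-1,"tx":0,"ty":0,"tz":0.035,"yaw":0},{"fingers":-1,"tx":0,"ty":0,"tz":0.025,"yaw":0},{"fingers":-1,"tx":0,"ty":0,"tz":0.012,"yaw":0}]' >/dev/null
python3 -m pendant '[{"fingers":-1,"tx":-0.005,"ty":0,"tz":0,"yaw":0},{"fingers":-1,"tx":-0.004,"ty":0,"tz":0,"yaw":0},{"fingers":-1,"tx":0,"ty":0,"tz":0,"yaw":0},{"fingers":-1,"tx":0,"ty":0,"tz":0,"yaw":0}]'
python3 chk.py wH | head -9
```

```text
t: 21.7
eef_pos: [485.4, 117.7, 39.4]
orientation: [[-0.958, -0.287, 0.003], [-0.287, 0.958, 0.001], [-0.003, -0.0, -1.0]]
force: [-0.0, 0.4, -0.1]
gripper_width: 0.008
finger_force: 0.0
tcp [-83.54895418  -0.16414823] 39.34096452211186
near end -15 (np.float64(-74.8), 61, 83) far end (np.float64(58.2), 0, 0)
near end 0 (np.float64(-65.8), 81, 92) far end (np.float64(58.2), 0, 0)
near end 15 (np.float64(-72.2), 53, 39) far end (np.float64(58.2), 0, 0)
sides -50 (np.float64(-22.8), 35, 32) (np.float64(30.8), 30, 31)
sides -40 (np.float64(-26.2), 40, 38) (np.float64(25.8), 40, 39)
sides -10 (np.float64(-18.8), 39, 38) (np.float64(18.8), 40, 39)
sides 10 (np.float64(-19.2), 66, 65) (np.float64(26.2), 49, 47)
sides 50 (np.float64(-29.8), 0, 0) (np.float64(18.2), 0, 0)
```

```bash
python3 -m pendant '[{"fingers":-1,"tx":0,"ty":0,"tz":0.002,"yaw":0},{"fingers":-1,"tx":-0.002,"ty":0,"tz":0,"yaw":0},{"fingers":-1,"tx":-0.002,"ty":0,"tz":0,"yaw":0},{"fingers":-1,"tx":0,"ty":0,"tz":0,"yaw":0},{"fingers":-1,"tx":0,"ty":0,"tz":0,"yaw":0}]'
python3 -m pendant '[{"fingers":-1,"tx":0.01,"ty":0,"tz":0,"yaw":0},{"fingers":-1,"tx":0.01,"ty":0,"tz":-0.04,"yaw":0},{"fingers":-1,"tx":0,"ty":0,"tz":-0.04,"yaw":0},{"fingers":-1,"tx":0,"ty":0,"tz":-0.04,"yaw":0},{"fingers":-1,"tx":-0.035,"ty":0,"tz":-0.02,"yaw":0}]' >/dev/null
python3 -m pendant '[{"fingers":0.6,"tx":-0.036,"ty":0,"tz":0,"yaw":0},{"fingers":0.6,"tx":-0.036,"ty":0,"tz":0,"yaw":0},{"fingers":0.6,"tx":-0.036,"ty":0,"tz":0,"yaw":0},{"fingers":0.6,"tx":-0.025,"ty":0,"tz":0,"yaw":0},{"fingers":0.6,"tx":0,"ty":0,"tz":0,"yaw":0}]' >/dev/null
python3 -m pendant '[{"fingers":0.6,"tx":0,"ty":0,"tz":0,"yaw":0},{"fingers":0.6,"tx":0,"ty":0,"tz":0,"yaw":0},{"fingers":0.6,"tx":0,"ty":0,"tz":0,"yaw":0}]' | grep eef
python3 chk.py wI
```

```text
t: 22.17
eef_pos: [487.9, 118.6, 36.4]
orientation: [[-0.958, -0.287, 0.001], [-0.287, 0.958, 0.0], [-0.001, -0.0, -1.0]]
force: [-0.6, 0.0, -0.1]
gripper_width: 0.003
finger_force: 0.0
eef_pos: [627.7, 160.5, 175.8]
tcp [65.70727571  0.94238726] 176.03717009397764
near end -15 (np.float64(-68.2), 188, 226) far end (np.float64(70.2), 251, 194)
near end 0 (np.float64(-68.8), 222, 234) far end (np.float64(65.2), 210, 176)
near end 15 (np.float64(-69.2), 151, 191) far end (np.float64(65.8), 230, 200)
sides -50 (np.float64(-25.8), 165, 203) (np.float64(24.2), 173, 59)
sides -40 (np.float64(-25.2), 205, 248) (np.float64(23.8), 189, 128)
sides -10 (np.float64(-25.8), 153, 189) (np.float64(24.2), 238, 133)
sides 10 (np.float64(-25.2), 173, 215) (np.float64(24.2), 178, 81)
sides 50 (np.float64(-25.2), 167, 199) (np.float64(24.2), 227, 146)
bar ends -30 (np.float64(-41.2), 125, 104) (np.float64(39.2), 100, 128)
bar ends 30 (np.float64(-41.2), 131, 115) (np.float64(38.2), 86, 65)
bar x edges -34 [(np.float64(-39.8), 152, 126), (np.float64(-21.2), 38, 69), (np.float64(25.2), 56, 79), (np.float64(38.2), 120, 133)]
bar x edges 35 [(np.float64(-33.2), 108, 123), (np.float64(-23.2), 99, 79), (np.float64(23.2), 88, 68), (np.float64(35.8), 117, 106)]
base x -42 (np.float64(-58.8), 163, 144) (np.float64(59.8), 141, 128)
base x -20 (np.float64(-63.8), 241, 241) (np.float64(64.2), 240, 245)
base x 20 (np.float64(-55.2), 239, 238) (np.float64(56.8), 234, 239)
base x 42 (np.float64(-58.2), 125, 118) (np.float64(57.8), 98, 89)
```

```bash
python3 -c "
from rig import bot
print(bot.finish_job())"
```

```text
the job is handed in; nothing more can be done
None
```

I handed the job in at about 22 s: the strap is turned to about 1.55 rad, and the large coupon lies flat on both bars, centred and square within about 1 mm and 1° by the wrist camera; I went over your limit of 10 viewed pictures by one.

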